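# Pack the bracelet sleeves and ring cone away on a craft stall

### The arm

A 7-joint arm with a two-finger parallel gripper is mounted at the origin on the work surface. World frame = base frame: x ahead of the robot, y to its left, z up, the work surface at z = 0. Lengths are in m, angles in rad, forces in N, time in s.
With the tool pointing down it reaches from about 0.4 to 0.875 m from the base axis. Payload 6.5 kg.
Tool frame: the origin (TCP) lies on the centre line of the jaws, within the pads' length; the fingertips stand 11 mm ahead of it and the grasp point (between the pads) lies 8 mm behind it (manip.tcp_to_tips is the distance from the TCP to the fingertips, in m); y points along the fingers, x is the direction in which the jaws open and shut, and the axes are right-handed (so a half turn about y gives the same grasp; the last joint's range is limited). The gripper opens to 88 mm and grips with 3 to 60 N. Pads are 18 mm wide; open, the fingers measure 123 mm over their backs; the gripper's body (75 mm by 187 mm) begins 45 mm behind the grasp point.
Start: joints at [1.155, 0.536, -0.004, 1.538, 0.003, 1.067, -0.071], TCP at [0.223, -0.611, 0.25] pointing down, gripper open.
Joint ranges: [-2.7, 2.7], [-0.37, 2.16], [-1.27, 1.26], [0.24, 2.4], [-1.31, 4.45], [0.19, 1.91], [-2.76, 2.76]. Speed limits (rad/s): [2.39, 2.39, 3.14, 3.14, 3.14, 3.14, 3.14].

### API

Orientations are given as [roll, pitch, yaw] about the fixed x, y, z axes, in that order (R = Rz(yaw) Ry(pitch) Rx(roll)).
In Python, from plant import telemetry, imaging, job, manip gives the robot as it stands.
- The arm moves only by the tool step_arm, never from a script. Its argument "targets" is a list of rows, each an object with "delta_pos": the shift along the tool's x, y, z in mm, a list of three; "rotation": the turn, a rotation vector about the tool's x, y, z in degrees, a list of three. In form: [{"delta_pos": [x, y, z], "rotation": [wx, wy, wz]}, ...]. A call has 1 to 20 rows; each row shifts and turns the commanded pose from where the row before left it, along the tool's axes as they then stand; what a row does not reach is not made up. A row lasts 1/10 s, in which the tool goes at most 50 mm and 8.59 degrees, less where a joint would pass 70% of its speed; a pose out of reach is approached as far as the arm can. A call is refused whole if a number of a shift passes 50 or a number of a turn 8.59, either way. A call with a gripper value outside its range is refused whole. "jaw" is the closure, from -1 (fully open) to 1 (shut), set as the call begins (left out, the last holds). The fingers move at their own pace and stop on an object; "squeeze" is the grip in N (left out, the last holds). Time passes only in rows, so rows that do not move let the fingers close. It gives the time, the measured TCP pose, the force and the opening at its end, in the units of the state.
- telemetry.sense(): the state, without advancing time (a new reading comes with each control period).
- imaging.grab_frame(name): name is "scene" or "top"; returns a dict with "image" (384x512x3 uint8, red, green, blue), "range_z" (384x512 float32, m along the optical axis (not along the pixel's ray), 0 where there is no reading), "fovy" (degrees; the focal length in pixels is half the picture's height over the tangent of half this angle, whatever the lens; pixels are square), "cx", "cy" (the principal point, pixels), "R" (3x3) and "t" (3): a world point X has camera coordinates R X + t. Camera axes: x right, y down, z forward; pixel columns grow to the right and rows downward; lengths in m; the calibration is good to about 2 mm. A picture is of the moment at which its call begins.
- job.sign_off(): hands the job in, once; it reports no verdict.
The state is a dict: "time_s": time; "joint_pos": joint angles; "joint_vel": joint speeds; "tau": joint torques, N m; "ee_pos": TCP position; "eef_rot": TCP orientation; "ft_force": force on the tool from outside, world axes, zero at the start; "wrist_torque": the same for the moment, N m; "grip_width": finger opening in m.
Only numpy, scipy, OpenCV 4.12 (cv2) and the standard library are available. Lean on these libraries where they do the work, as an engineer would, in place of code of your own. Each camera call takes 0.05 s, during which the arm holds its last target.

### The job

Pack away the wooden display pieces into the packing tray: in its larger box nest the three flared sleeves upright one over another, the smallest standing in the middle of the box floor, the medium over it and the largest outermost, letting each settle loosely under its own weight without pressing it down, and stand the tapered ring cone upright in the smaller box. The straight-sided sleeve and the straight ring post look alike but stay on the table: leave them standing where they are.

Things in the scene. Friction and masses are not known exactly. Their poses are not given: they have to be found in the camera images.
- tray: low medium-brown wooden packing tray, 272 x 138 x 18 mm high, fixed, holding two plywood boxes side by side along its long (x) axis; base 8 mm thick. Origin: centre of its underside.
- large_box: the larger open plywood box, fixed in the tray: 124 x 124 mm outside, 36 mm high, walls and floor 6 mm thick. Origin: centre of its underside, which lies 8 mm above the table; axes along its sides. It is in either half of the tray, 65 mm from the tray's centre.
- small_box: the smaller open plywood box, fixed in the tray's other half: 88 x 88 mm outside, 36 mm high, walls and floor 6 mm thick. Origin: centre of its underside, 8 mm above the table; axes along its sides.
- sleeve_small: smallest flared light-wood sleeve: hollow cone open at both ends, standing wide end down, 75 mm high, outside 62 mm across at the foot, 32 mm at the top, bore 50 and 20 mm. Its origin is the centre of its underside, z up its axis.
- sleeve_medium: medium flared light-wood sleeve: hollow cone open at both ends, standing wide end down, 75 mm high, outside 74 mm across at the foot, 44 mm at the top, bore 57 and 27 mm. Its origin is the centre of its underside, z up its axis. Over the small sleeve it rests on the taper, its foot about 13 mm above the small sleeve's foot.
- sleeve_large: largest flared light-wood sleeve: hollow cone open at both ends, standing wide end down, 75 mm high, outside 86 mm across at the foot, 56 mm at the top, bore 69 and 39 mm. Its origin is the centre of its underside, z up its axis. Over the medium sleeve it rests on the taper, its foot about 13 mm above the medium sleeve's foot. Polished, sleeves weigh 40 to 130 g.
- ring_cone: solid light-wood finger-ring cone on a round foot: 90 mm high, foot 52 mm across and 8 mm thick, cone 36 mm across just above the foot tapering to 12 mm at the top; about 70 g. Its origin is the centre of its underside, z up its axis.
- tube: look-alike that stays: a straight-sided light-wood sleeve (plain tube), 66 mm outside diameter all the way up, 54 mm bore, 75 mm high. Loose. Its origin is the centre of its underside, z up its axis.
- ring_post: look-alike that stays: a straight light-wood ring post, 13 mm thick rod on a round foot 52 mm across and 8 mm thick, 90 mm high in all. Loose. Its origin is the centre of its underside, z up its axis.

How it is judged:
At the end, for the whole second after the job is handed in: Small sleeve on the larger box's floor; medium over it, large over medium, each within 8 mm of that one's axis, foot 2 to 26 mm above its foot; ring cone on the smaller box's floor; all within 0.15 rad of upright, at rest, released; straight sleeve and post upright, moved under 20 mm (horizontal distance between each of sleeve_small, sleeve_large and large_box below 0.028 m and z of sleeve_small in the frame of large_box between 0.001 and 0.012 m and horizontal distance between sleeve_medium and sleeve_small below 0.008 m and z of sleeve_medium in the frame of sleeve_small between 0.002 and 0.026 m and horizontal distance between sleeve_large and sleeve_medium below 0.008 m and z of sleeve_large in the frame of sleeve_medium between 0.002 and 0.026 m and horizontal distance between ring_cone and small_box below 0.02 m and z of ring_cone in the frame of small_box between 0.001 and 0.012 m and angle between each of sleeve_small, sleeve_medium, sleeve_large, ring_cone's own z axis and vertical below 0.15 rad and linear speed of each of sleeve_small, sleeve_medium, sleeve_large, ring_cone below 0.02 m/s and distance of each of tube, ring_post from where it was at the start of the episode below 0.02 m and angle between each of tube, ring_post's own z axis and vertical below 0.1 rad); the robot touches nothing.
It fails at once if the nested sleeves are pressed down (over 20 N through the small sleeve onto the box) (contact force between sleeve_small and large_box above 20 N and contact force between any of sleeve_medium, sleeve_large and sleeve_small above 1 N).
It fails at once if a look-alike is moved more than 20 mm or knocked over (distance of any of tube, ring_post from where it was at the start of the episode above 0.02 m or angle between any of tube, ring_post's own z axis and vertical above 0.3 rad).
It also fails if it takes over 112 s, if anything falls off the work surface, if the arm or the gripper's body presses on something with over 40 N, if the wrist force passes 120 N, or if a joint passes its speed limit or range.

## Working session

There is one attempt and no reset: what is moved stays moved. The work goes in short steps, Python scripts to look and compute and a tool call to move; the robot and the scene stay as the last step left them, time stands still between calls to the robot, and variables do not carry over. Pictures are saved under pics/ and viewed, and the job is handed in when it is done.

Besides the shell and the picture viewer there is one more tool, called as name(argument=value, ...) on one line, values as JSON. step_arm: Moves the arm, as the interface text tells. Its arguments: {"type":"object","properties":{"targets":{"type":"array","items":{"type":"object","properties":{"delta_pos":{"type":"array","items":{"type":"number"}},"rotation":{"type":"array","items":{"type":"number"}}}}},"jaw":{"type":"number"},"squeeze":{"type":"number"}},"required":["targets"]}

```bash
ls; mkdir -p pics; python3 - <<'E'
from plant import telemetry, imaging, job, manip
import cv2
s=telemetry.sense()
for k,v in s.items(): print(k,v)
print(manip.tcp_to_tips, dir(manip))
for n in ("scene","top"):
    f=imaging.grab_frame(n)
    cv2.imwrite(f"pics/{n}0.png",f["image"][:,:,::-1])
    print(n,f["fovy"],f["cx"],f["cy"],f["R"],f["t"],-f["R"].T@f["t"])
E
```

```text
pics
time_s 0.0
joint_pos [ 1.15479005  0.53716185 -0.00442642  1.53884983  0.00263241  1.06724375
 -0.07122096]
joint_vel [-0.00077569  0.00030978  0.00030808 -0.0001438   0.0001354   0.00038769
 -0.00025167]
tau [ 8.25057577e-04 -5.70987439e+01  9.90776606e-01 -2.51602024e+01
 -5.63635142e-02  1.80620671e-02  1.34585152e-04]
ee_pos [ 0.22254137 -0.61011044  0.24885104]
eef_rot [-1.5709527   0.00165011 -1.22093407]
ft_force [-0.87693223 -0.11632274 -0.78629057]
wrist_torque [-0.02564848 -0.03640262  0.05389618]
grip_width 0.08806579302332443
0.011 ['PlanningError', '__class__', '__delattr__', '__dict__', '__dir__', '__doc__', '__eq__', '__format__', '__ge__', '__getattribute__', '__getstate__', '__gt__', '__hash__', '__init__', '__init_subclass__', '__le__', '__lt__', '__module__', '__ne__', '__new__', '__reduce__', '__reduce_ex__', '__repr__', '__setattr__', '__sizeof__', '__str__', '__subclasshook__', '__weakref__', 'tcp_to_tips']
scene 56.38376130617728 261.7948059491532 191.34683096868238 [[-0.51616014  0.85638977 -0.0132389 ]
 [ 0.72052371  0.42581084 -0.54729399]
 [-0.4630597  -0.29203028 -0.83683572]] [ 0.28766639 -0.34944985  1.04029057] [0.88198547 0.20624133 0.68310889]
top 55.28650027597727 248.58539159801197 185.14723869063207 [[-0.00301599 -0.99948282  0.03201563]
 [-0.98929914 -0.00168797 -0.14589162]
 [ 0.1458702  -0.03211305 -0.9887824 ]] [-0.01638829  0.52605497  0.92562184] [0.38535565 0.01423269 0.99251028]
```

View pics/scene0.png

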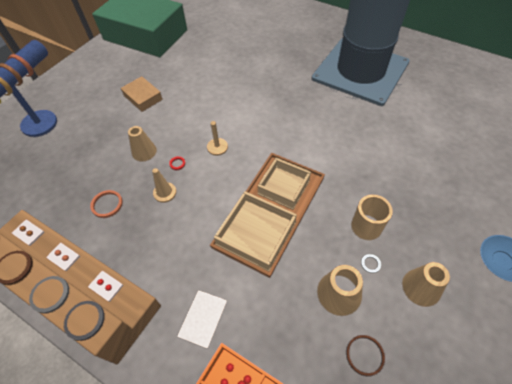

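View pics/top0.png

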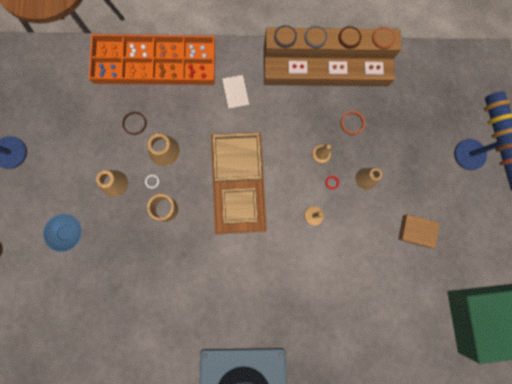

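The tray lies along x, with the larger box on the far side. On the left are two flared sleeves, at top pixels (162,150) and (112,182), and the tube at (161,208). On the right are the ring cone (322,153), the third flared sleeve (369,178) and the post (314,215). Next I'll measure them from depth.

```bash
cat > h.py <<'E'
import numpy as np, cv2
from plant import telemetry, imaging
def grab(n):
    f=imaging.grab_frame(n); d=f["range_z"]; h,w=d.shape
    fl=h/2/np.tan(np.radians(f["fovy"]/2)); f["fl"]=fl
    v,u=np.mgrid[0:h,0:w]
    c=np.stack([(u-f["cx"])/fl*d,(v-f["cy"])/fl*d,d],-1)
    f["P"]=(c-f["t"])@f["R"]; f["P"][d==0]=np.nan
    return f
def ray(f,u,v,z):
    c=f["R"].T@np.array([(u-f["cx"])/f["fl"],(v-f["cy"])/f["fl"],1]); o=-f["R"].T@f["t"]
    return o+c*(z-o[2])/c[2]
E
python3 - <<'E'
from h import *
np.set_printoptions(precision=4,suppress=True)
F={n:grab(n) for n in("top","scene")}
from scipy.optimize import least_squares
approx={}
ft=F["top"]
px={"A162":(162,150),"B112":(112,182),"tube161":(161,208),"cone":(322,153),"C369":(369,178),"post":(314,215)}
for k,(u,v) in px.items():
    c=ray(ft,u,v,0.06)
    for n,f in F.items():
        P=f["P"].reshape(-1,3)
        d=np.hypot(P[:,0]-c[0],P[:,1]-c[1])
        Q=P[(d<0.065)&(P[:,2]>0.012)&(P[:,2]<.12)]
        print(k,n,c[:2],len(Q),"zmax",np.percentile(Q[:,2],[50,90,98]) if len(Q) else 0)
        zt=0.09 if k in("cone","post") else 0.075
        T=Q[abs(Q[:,2]-zt)<0.005]
        if len(T)>4:
            (cx,cy),r=cv2.minEnclosingCircle(T[:,:2].astype(np.float32))
            print("   top ring",len(T),cx,cy,"diam mm",2000*r, "z",np.median(T[:,2]))
        # outer fit at slices
        for z in (0.015,0.03,0.05):
            S=Q[abs(Q[:,2]-z)<0.005]
            if len(S)>8:
                g=least_squares(lambda p:np.hypot(S[:,0]-p[0],S[:,1]-p[1])-p[2],[c[0],c[1],.03],loss="soft_l1",f_scale=.002).x
                print("   slice",z,len(S),g[:2],"d",2000*g[2])
for n,f in F.items():
    P=f["P"].reshape(-1,3)
    for zl in (0.018,0.044):
        m=(abs(P[:,2]-zl)<.004)&(abs(P[:,1]-.02)<.1)&(P[:,0]>.3)&(P[:,0]<.72)
        Q=P[m].astype(np.float32)
        r=cv2.minAreaRect(Q[:,:2]*1000); print(n,zl,len(Q),r)
E
```

```text
A162 top [0.6145 0.208 ] 617 zmax [0.0554 0.0756 0.0769]
   top ring 213 0.6262540817260742 0.21530860662460327 diam mm 58.617960661649704 z 0.07462486471215356
   slice 0.015 56 [0.625  0.2142] d 76.42889405554662
   slice 0.03 80 [0.6239 0.2127] d 67.57271360478616
   slice 0.05 66 [0.6246 0.2137] d 61.55956553219577
A162 scene [0.6145 0.208 ] 1436 zmax [0.0548 0.0759 0.0773]
   top ring 478 0.6300830245018005 0.21461506187915802 diam mm 58.29278379678726 z 0.0753180480089998
   slice 0.015 132 [0.6326 0.2147] d 73.4579895200035
   slice 0.03 175 [0.6329 0.2148] d 67.38512601709591
   slice 0.05 163 [0.6329 0.2147] d 59.42035064612387
B112 top [0.5304 0.3317] 549 zmax [0.0521 0.0755 0.077 ]
   top ring 171 0.5349478721618652 0.34565842151641846 diam mm 45.22024095058441 z 0.07456690448515352
   slice 0.015 54 [0.5345 0.3431] d 61.88383322494226
   slice 0.03 71 [0.5343 0.3434] d 56.61150069604946
   slice 0.05 62 [0.535 0.343] d 48.16443639937189
B112 scene [0.5304 0.3317] 1384 zmax [0.0507 0.0757 0.0771]
   top ring 364 0.5390326976776123 0.34503763914108276 diam mm 47.26359620690
[... 2442 characters left out ...]
0291442871 diam mm 12.885848991572857 z 0.08940741177888668
   slice 0.015 17 [ 0.4469 -0.1987] d 22.125988887353838
   slice 0.03 18 [ 0.4502 -0.1943] d 12.560196040114585
   slice 0.05 15 [21.9633 38.654 ] d 88804.70459637984
top 0.018 1656 ((537.9940185546875, 11.513374328613281), (272.13848876953125, 137.84071350097656), 2.900160312652588)
top 0.044 681 ((546.8013916015625, 11.881938934326172), (236.0716552734375, 123.92024230957031), 2.9115402698516846)
scene 0.018 3529 ((539.539794921875, 10.428657531738281), (274.81817626953125, 139.16091918945312), 2.977450132369995)
scene 0.044 1141 ((549.168212890625, 10.983917236328125), (236.65658569335938, 124.45575714111328), 3.209007501602173)
```

Top ring diameters and slices identify A as the large sleeve, B as the medium and C as the small one. The tray sizes match at 272x138 and 124, with a yaw of about 2.9°. First I'll turn the tool to yaw 0, then move above the small sleeve.

step_arm(targets=[{"delta_pos": [0, 0, 0], "rotation": [0, -7.77, 0]}, {"delta_pos": [0, 0, 0], "rotation": [0, -7.77, 0]}, {"delta_pos": [0, 0, 0], "rotation": [0, -7.77, 0]}, {"delta_pos": [0, 0, 0], "rotation": [0, -7.77, 0]}, {"delta_pos": [0, 0, 0], "rotation": [0, -7.77, 0]}, {"delta_pos": [0, 0, 0], "rotation": [0, -7.77, 0]}, {"delta_pos": [0, 0, 0], "rotation": [0, -7.77, 0]}, {"delta_pos": [0, 0, 0], "rotation": [0, -7.77, 0]}, {"delta_pos": [0, 0, 0], "rotation": [0, -7.77, 0]}, {"delta_pos": [0, 0, 0], "rotation": [0, 0, 0]}, {"delta_pos": [0, 0, 0], "rotation": [0, 0, 0]}], jaw=-1)

```text
time_s: 1.3
ee_pos: [0.2226, -0.6106, 0.2495]
eef_rot: [-1.57, 0.0, -0.004]
ft_force: [1.1, 0.8, -0.1]
grip_width: 0.0881
```

step_arm(targets=[{"delta_pos": [20, 0, 16], "rotation": [0, 0, 0]}, {"delta_pos": [30, 0, 25], "rotation": [0, 0, 0]}, {"delta_pos": [30, 0, 25], "rotation": [0, 0, 0]}, {"delta_pos": [30, 0, 25], "rotation": [0, 0, 0]}, {"delta_pos": [30, 0, 25], "rotation": [0, 0, 0]}, {"delta_pos": [30, 0, 25], "rotation": [0, 0, 0]}, {"delta_pos": [30, 0, 25], "rotation": [0, 0, 0]}, {"delta_pos": [30, 0, 25], "rotation": [0, 0, 0]}, {"delta_pos": [30, 0, 25], "rotation": [0, 0, 0]}, {"delta_pos": [30, 0, 25], "rotation": [0, 0, 0]}, {"delta_pos": [30, 20, 20], "rotation": [0, 0, 0]}, {"delta_pos": [9, 30, 7], "rotation": [0, 0, 0]}, {"delta_pos": [0, 30, 0], "rotation": [0, 0, 0]}, {"delta_pos": [0, 20, 0], "rotation": [0, 0, 0]}, {"delta_pos": [0, 0, 0], "rotation": [0, 0, 0]}, {"delta_pos": [0, 0, 0], "rotation": [0, 0, 0]}])

```text
time_s: 2.9
ee_pos: [0.5521, -0.3429, 0.1501]
eef_rot: [-1.571, 0.0, -0.002]
ft_force: [0.1, -0.1, 0.8]
grip_width: 0.0879
```

step_arm(targets=[{"delta_pos": [0, 20, 0], "rotation": [0, 0, 0]}, {"delta_pos": [0, 30, 0], "rotation": [0, 0, 0]}, {"delta_pos": [0, 30, 0], "rotation": [0, 0, 0]}, {"delta_pos": [0, 18, 0], "rotation": [0, 0, 0]}, {"delta_pos": [0, 0, 0], "rotation": [0, 0, 0]}, {"delta_pos": [0, 0, 0], "rotation": [0, 0, 0]}])

```text
time_s: 3.5
ee_pos: [0.5528, -0.3432, 0.0531]
eef_rot: [-1.572, -0.002, -0.001]
ft_force: [0.1, -0.7, 0.0]
grip_width: 0.0883
```

step_arm(targets=[{"delta_pos": [0, 0, 0], "rotation": [0, 0, 0]}, {"delta_pos": [0, 0, 0], "rotation": [0, 0, 0]}, {"delta_pos": [0, 0, 0], "rotation": [0, 0, 0]}, {"delta_pos": [0, 0, 0], "rotation": [0, 0, 0]}, {"delta_pos": [0, 0, 0], "rotation": [0, 0, 0]}, {"delta_pos": [0, 0, 0], "rotation": [0, 0, 0]}, {"delta_pos": [0, 0, 0], "rotation": [0, 0, 0]}, {"delta_pos": [0, 0, 0], "rotation": [0, 0, 0]}, {"delta_pos": [0, 0, 0], "rotation": [0, 0, 0]}, {"delta_pos": [0, 0, 0], "rotation": [0, 0, 0]}], jaw=1, squeeze=15)

```text
time_s: 4.5
ee_pos: [0.5519, -0.3428, 0.0517]
eef_rot: [-1.571, 0.0, -0.0]
ft_force: [-0.4, -0.4, -0.2]
grip_width: 0.0441
```

step_arm(targets=[{"delta_pos": [0, -2, 0], "rotation": [0, 0, 0]}, {"delta_pos": [0, -3, 0], "rotation": [0, 0, 0]}, {"delta_pos": [0, -5, 0], "rotation": [0, 0, 0]}, {"delta_pos": [0, -10, 0], "rotation": [0, 0, 0]}, {"delta_pos": [0, 0, 0], "rotation": [0, 0, 0]}, {"delta_pos": [0, 0, 0], "rotation": [0, 0, 0]}])

```text
time_s: 5.1
ee_pos: [0.5522, -0.343, 0.0723]
eef_rot: [-1.571, -0.001, -0.001]
ft_force: [0.1, -0.3, -1.2]
grip_width: 0.044
```

```bash
python3 - <<'E'
from h import *
f=grab("scene"); cv2.imwrite("pics/s1.png",cv2.resize(f["image"][200:384,300:512,::-1],None,fx=3,fy=3))
f=grab("scene"); cv2.imwrite("pics/s1b.png",cv2.resize(f["image"][60:260,60:300,::-1],None,fx=3,fy=3))
E
```

```text
(no output)
```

View pics/s1b.png

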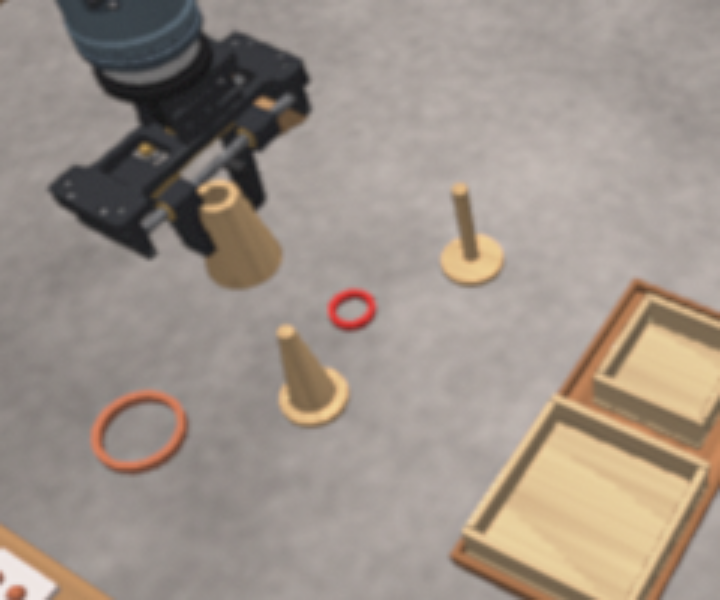

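step_arm(targets=[{"delta_pos": [0, -18, 0], "rotation": [0, 0, 0]}, {"delta_pos": [0, -30, 0], "rotation": [0, 0, 0]}, {"delta_pos": [0, -30, 0], "rotation": [0, 0, 0]}, {"delta_pos": [0, -30, 0], "rotation": [0, 0, 0]}, {"delta_pos": [2, 0, 17], "rotation": [0, 0, 0]}, {"delta_pos": [4, 0, 30], "rotation": [0, 0, 0]}, {"delta_pos": [4, 0, 30], "rotation": [0, 0, 0]}, {"delta_pos": [5, 0, 30], "rotation": [0, 0, 0]}, {"delta_pos": [5, 0, 30], "rotation": [0, 0, 0]}, {"delta_pos": [5, 0, 30], "rotation": [0, 0, 0]}, {"delta_pos": [5, 0, 30], "rotation": [0, 0, 0]}, {"delta_pos": [5, 0, 30], "rotation": [0, 0, 0]}, {"delta_pos": [5, 0, 30], "rotation": [0, 0, 0]}, {"delta_pos": [4, 0, 30], "rotation": [0, 0, 0]}, {"delta_pos": [4, 0, 30], "rotation": [0, 0, 0]}, {"delta_pos": [3, 0, 25], "rotation": [0, 0, 0]}, {"delta_pos": [1, 0, 15], "rotation": [0, 0, 0]}, {"delta_pos": [0, 0, 0], "rotation": [0, 0, 0]}, {"delta_pos": [0, 0, 0], "rotation": [0, 0, 0]}])

```text
time_s: 7.1
ee_pos: [0.6038, 0.0131, 0.1796]
eef_rot: [-1.572, 0.0, -0.001]
ft_force: [-0.3, -0.9, -0.7]
grip_width: 0.0442
```

step_arm(targets=[{"delta_pos": [0, 20, 1], "rotation": [0, 0, 0]}, {"delta_pos": [0, 30, 0], "rotation": [0, 0, 0]}, {"delta_pos": [0, 30, 0], "rotation": [0, 0, 0]}, {"delta_pos": [0, 20, 0], "rotation": [0, 0, 0]}, {"delta_pos": [0, 8, 0], "rotation": [0, 0, 0]}, {"delta_pos": [0, 3, 0], "rotation": [0, 0, 0]}, {"delta_pos": [0, 0, 0], "rotation": [0, 0, 0]}, {"delta_pos": [0, 0, 0], "rotation": [0, 0, 0]}])

```text
time_s: 7.9
ee_pos: [0.6049, 0.0149, 0.0698]
eef_rot: [-1.571, -0.002, -0.001]
ft_force: [0.5, 0.8, 0.3]
grip_width: 0.044
```

```bash
python3 - <<'E'
from h import *
f=grab("scene"); cv2.imwrite("pics/s2.png",cv2.resize(f["image"][100:300,180:400,::-1],None,fx=3,fy=3))
print(telemetry.sense()["ft_force"])
E
```

```text
[-0.29017707  0.33304538 -0.24991902]
```

View pics/s2.png

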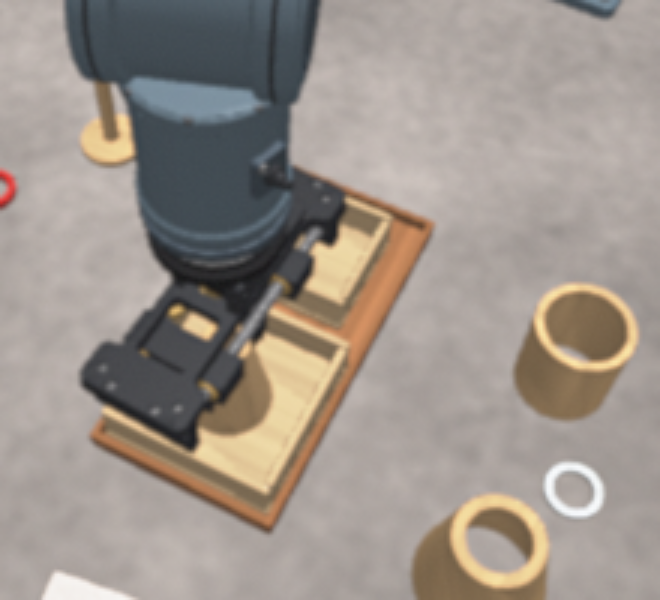

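step_arm(targets=[{"delta_pos": [0, 2, 0], "rotation": [0, 0, 0]}, {"delta_pos": [0, 1, 0], "rotation": [0, 0, 0]}, {"delta_pos": [0, 0, 0], "rotation": [0, 0, 0]}, {"delta_pos": [0, 0, 0], "rotation": [0, 0, 0]}])

```text
time_s: 8.35
ee_pos: [0.604, 0.0152, 0.0657]
eef_rot: [-1.571, 0.0, -0.0]
ft_force: [-0.1, 0.7, 0.1]
grip_width: 0.0439
```

step_arm(targets=[{"delta_pos": [0, 1, 0], "rotation": [0, 0, 0]}, {"delta_pos": [0, 0, 0], "rotation": [0, 0, 0]}, {"delta_pos": [0, 0, 0], "rotation": [0, 0, 0]}])

```text
time_s: 8.65
ee_pos: [0.6041, 0.0152, 0.0655]
eef_rot: [-1.571, -0.0, -0.0]
ft_force: [-2.0, -1.5, 7.8]
grip_width: 0.044
```

Contact felt on the floor, 7.8 N. Now I'll release and rise.

step_arm(targets=[{"delta_pos": [0, 0, 0], "rotation": [0, 0, 0]}, {"delta_pos": [0, 0, 0], "rotation": [0, 0, 0]}, {"delta_pos": [0, 0, 0], "rotation": [0, 0, 0]}, {"delta_pos": [0, 0, 0], "rotation": [0, 0, 0]}, {"delta_pos": [0, 0, 0], "rotation": [0, 0, 0]}, {"delta_pos": [0, 0, 0], "rotation": [0, 0, 0]}, {"delta_pos": [0, -10, 0], "rotation": [0, 0, 0]}, {"delta_pos": [0, -30, 0], "rotation": [0, 0, 0]}, {"delta_pos": [0, -40, 0], "rotation": [0, 0, 0]}, {"delta_pos": [0, -40, 0], "rotation": [0, 0, 0]}], jaw=-1)

```text
time_s: 9.65
ee_pos: [0.6037, 0.0152, 0.1865]
eef_rot: [-1.571, 0.0, -0.0]
ft_force: [0.1, -0.1, -0.0]
grip_width: 0.0884
```

step_arm(targets=[{"delta_pos": [-3, 0, 15], "rotation": [0, 0, 0]}, {"delta_pos": [-6, 0, 30], "rotation": [0, 0, 0]}, {"delta_pos": [-6, 0, 30], "rotation": [0, 0, 0]}, {"delta_pos": [-6, 0, 30], "rotation": [0, 0, 0]}, {"delta_pos": [-6, 0, 30], "rotation": [0, 0, 0]}, {"delta_pos": [-6, 0, 30], "rotation": [0, 0, 0]}, {"delta_pos": [-6, 0, 30], "rotation": [0, 0, 0]}, {"delta_pos": [-6, 0, 30], "rotation": [0, 0, 0]}, {"delta_pos": [-6, 0, 30], "rotation": [0, 0, 0]}, {"delta_pos": [-6, 0, 30], "rotation": [0, 0, 0]}, {"delta_pos": [-6, 0, 30], "rotation": [0, 0, 0]}, {"delta_pos": [-4, 20, 15], "rotation": [0, 0, 0]}, {"delta_pos": [0, 30, 0], "rotation": [0, 0, 0]}, {"delta_pos": [0, 0, 0], "rotation": [0, 0, 0]}, {"delta_pos": [0, 0, 0], "rotation": [0, 0, 0]}])

```text
time_s: 11.15
ee_pos: [0.5369, 0.3448, 0.1346]
eef_rot: [-1.572, 0.001, -0.001]
ft_force: [-0.2, -0.3, 0.3]
grip_width: 0.0885
```

```bash
python3 - <<'E'
from h import *
for n in("top","scene"):
    f=grab(n); P=f["P"].reshape(-1,3)
    d=np.hypot(P[:,0]-.604,P[:,1]-.015)
    T=P[(d<.05)&(abs(P[:,2]-.089)<.005)]
    print(n,len(T),cv2.minEnclosingCircle(T[:,:2].astype(np.float32)),np.median(T[:,2]))
    cv2.imwrite(f"pics/{n}3.png",f["image"][:,:,::-1])
print(telemetry.sense()["ee_pos"])
E
```

```text
top 90 ((0.6027162075042725, 0.014859208837151527), 0.01729786954820156) 0.0883416845699378
scene 162 ((0.606518030166626, 0.01540401205420494), 0.017220517620444298) 0.08911429452938477
[0.53805142 0.34526715 0.13615327]
```

View pics/scene3.png

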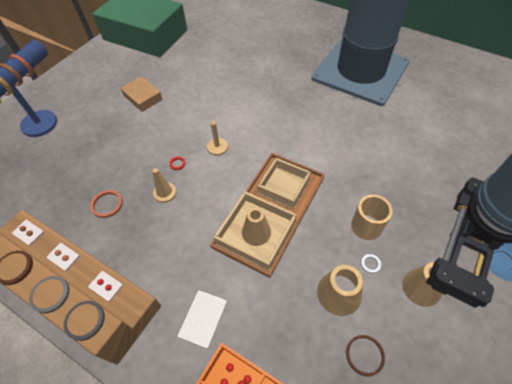

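The small sleeve stands upright in the box at (0.604, 0.015), scene pixel (257,225). Next I'll grip the medium sleeve.

step_arm(targets=[{"delta_pos": [0, 20, 0], "rotation": [0, 0, 0]}, {"delta_pos": [0, 30, 0], "rotation": [0, 0, 0]}, {"delta_pos": [0, 24, 0], "rotation": [0, 0, 0]}, {"delta_pos": [0, 10, 0], "rotation": [0, 0, 0]}, {"delta_pos": [0, 0, 0], "rotation": [0, 0, 0]}, {"delta_pos": [0, 0, 0], "rotation": [0, 0, 0]}])

```text
time_s: 11.85
ee_pos: [0.5381, 0.3458, 0.0522]
eef_rot: [-1.569, -0.002, -0.001]
ft_force: [0.0, 0.2, 0.8]
grip_width: 0.0883
```

step_arm(targets=[{"delta_pos": [0, 0, 0], "rotation": [0, 0, 0]}, {"delta_pos": [0, 0, 0], "rotation": [0, 0, 0]}, {"delta_pos": [0, 0, 0], "rotation": [0, 0, 0]}, {"delta_pos": [0, 0, 0], "rotation": [0, 0, 0]}, {"delta_pos": [0, 0, 0], "rotation": [0, 0, 0]}, {"delta_pos": [0, 0, 0], "rotation": [0, 0, 0]}, {"delta_pos": [0, 0, 0], "rotation": [0, 0, 0]}, {"delta_pos": [0, 0, 0], "rotation": [0, 0, 0]}], jaw=1, squeeze=15)

```text
time_s: 12.65
ee_pos: [0.5373, 0.3453, 0.0509]
eef_rot: [-1.571, -0.0, -0.001]
ft_force: [-0.9, -0.1, 3.3]
grip_width: 0.0563
```

step_arm(targets=[{"delta_pos": [0, -2, 0], "rotation": [0, 0, 0]}, {"delta_pos": [0, -3, 0], "rotation": [0, 0, 0]}, {"delta_pos": [0, -5, 0], "rotation": [0, 0, 0]}, {"delta_pos": [0, -10, 0], "rotation": [0, 0, 0]}, {"delta_pos": [0, -15, 0], "rotation": [0, 0, 0]}, {"delta_pos": [0, -15, 0], "rotation": [0, 0, 0]}, {"delta_pos": [0, 0, 0], "rotation": [0, 0, 0]}, {"delta_pos": [0, 0, 0], "rotation": [0, 0, 0]}])

```text
time_s: 13.45
ee_pos: [0.5376, 0.3454, 0.1015]
eef_rot: [-1.57, -0.001, -0.001]
ft_force: [-0.4, 0.1, 0.2]
grip_width: 0.0564
```

```bash
python3 - <<'E'
from h import *
f=grab("scene"); cv2.imwrite("pics/s4.png",cv2.resize(f["image"][160:360,310:512,::-1],None,fx=3,fy=3))
print([telemetry.sense()["ft_force"] for _ in range(2)])
E
```

```text
[array([-0.68508425, -0.64579749, -0.66506387]), array([-0.68508425, -0.64579749, -0.66506387])]
```

View pics/s4.png

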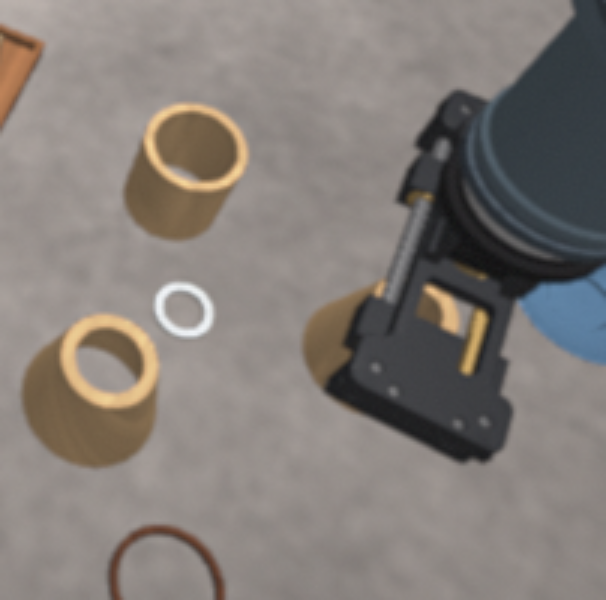

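step_arm(targets=[{"delta_pos": [0, -20, 0], "rotation": [0, 0, 0]}, {"delta_pos": [0, -30, 0], "rotation": [0, 0, 0]}, {"delta_pos": [0, -30, 0], "rotation": [0, 0, 0]}, {"delta_pos": [4, 0, -15], "rotation": [0, 0, 0]}, {"delta_pos": [6, 0, -30], "rotation": [0, 0, 0]}, {"delta_pos": [6, 0, -30], "rotation": [0, 0, 0]}, {"delta_pos": [6, 0, -30], "rotation": [0, 0, 0]}, {"delta_pos": [6, 0, -30], "rotation": [0, 0, 0]}, {"delta_pos": [6, 0, -30], "rotation": [0, 0, 0]}, {"delta_pos": [6, 0, -30], "rotation": [0, 0, 0]}, {"delta_pos": [6, 0, -30], "rotation": [0, 0, 0]}, {"delta_pos": [6, 0, -30], "rotation": [0, 0, 0]}, {"delta_pos": [6, 0, -30], "rotation": [0, 0, 0]}, {"delta_pos": [6, 0, -30], "rotation": [0, 0, 0]}, {"delta_pos": [3, 0, -15], "rotation": [0, 0, 0]}, {"delta_pos": [0, 0, 0], "rotation": [0, 0, 0]}, {"delta_pos": [0, 0, 0], "rotation": [0, 0, 0]}])

```text
time_s: 15.2
ee_pos: [0.6035, 0.0166, 0.1802]
eef_rot: [-1.57, 0.001, 0.0]
ft_force: [-0.6, -0.1, -0.7]
grip_width: 0.0561
```

```bash
python3 - <<'E'
from h import *
for n in("top","scene"):
    f=grab(n); P=f["P"]
    cv2.imwrite(f"pics/{n}5.png",cv2.resize(f["image"][80:300,150:400,::-1],None,fx=3,fy=3)[:600])
print(telemetry.sense()["ee_pos"])
E
```

```text
[0.60359554 0.01768267 0.18056075]
```

View pics/scene5.png

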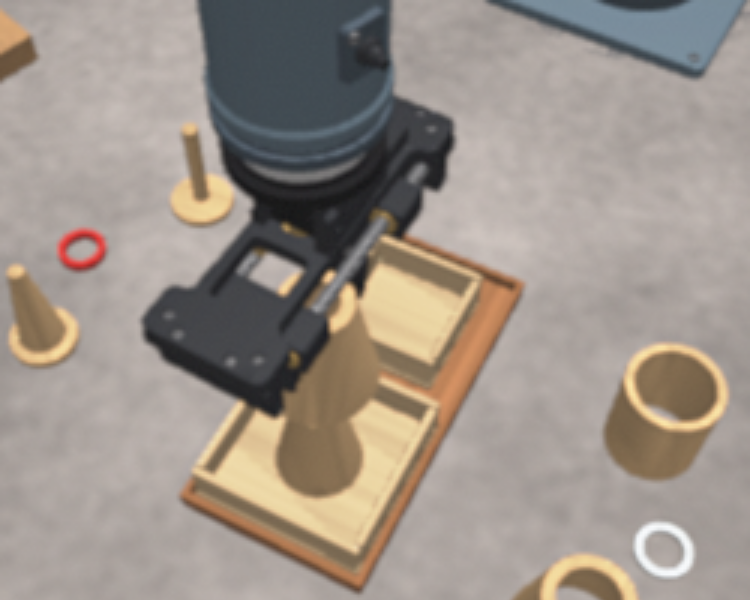

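step_arm(targets=[{"delta_pos": [1, 15, -1], "rotation": [0, 0, 0]}, {"delta_pos": [0, 15, 0], "rotation": [0, 0, 0]}, {"delta_pos": [0, 15, 0], "rotation": [0, 0, 0]}, {"delta_pos": [0, 15, 0], "rotation": [0, 0, 0]}, {"delta_pos": [0, 15, 0], "rotation": [0, 0, 0]}, {"delta_pos": [0, 10, 0], "rotation": [0, 0, 0]}, {"delta_pos": [0, 5, 0], "rotation": [0, 0, 0]}, {"delta_pos": [0, 0, 0], "rotation": [0, 0, 0]}, {"delta_pos": [0, 0, 0], "rotation": [0, 0, 0]}])

```text
time_s: 16.2
ee_pos: [0.6055, 0.0143, 0.0911]
eef_rot: [-1.571, -0.001, -0.0]
ft_force: [-0.3, 0.3, -0.9]
grip_width: 0.0563
```

step_arm(targets=[{"delta_pos": [0, 4, 0], "rotation": [0, 0, 0]}, {"delta_pos": [0, 3, 0], "rotation": [0, 0, 0]}, {"delta_pos": [0, 0, 0], "rotation": [0, 0, 0]}, {"delta_pos": [0, 0, 0], "rotation": [0, 0, 0]}])

```text
time_s: 16.6
ee_pos: [0.605, 0.0142, 0.0837]
eef_rot: [-1.571, 0.0, -0.0]
ft_force: [0.5, 0.3, -0.6]
grip_width: 0.0564
```

step_arm(targets=[{"delta_pos": [0, 2, 0], "rotation": [0, 0, 0]}, {"delta_pos": [0, 1, 0], "rotation": [0, 0, 0]}, {"delta_pos": [0, 0, 0], "rotation": [0, 0, 0]}, {"delta_pos": [0, 0, 0], "rotation": [0, 0, 0]}])

```text
time_s: 17.0
ee_pos: [0.605, 0.0142, 0.0807]
eef_rot: [-1.571, 0.0, -0.0]
ft_force: [-0.3, -0.5, -0.0]
grip_width: 0.0566
```

step_arm(targets=[{"delta_pos": [0, 0.5, 0], "rotation": [0, 0, 0]}, {"delta_pos": [0, 0.5, 0], "rotation": [0, 0, 0]}, {"delta_pos": [0, 0, 0], "rotation": [0, 0, 0]}, {"delta_pos": [0, 0, 0], "rotation": [0, 0, 0]}])

```text
time_s: 17.4
ee_pos: [0.605, 0.0142, 0.0797]
eef_rot: [-1.571, 0.0, -0.0]
ft_force: [-0.7, 0.5, 0.0]
grip_width: 0.0559
```

step_arm(targets=[{"delta_pos": [0, 0.5, 0], "rotation": [0, 0, 0]}, {"delta_pos": [0, 0, 0], "rotation": [0, 0, 0]}, {"delta_pos": [0, 0, 0], "rotation": [0, 0, 0]}])

```text
time_s: 17.7
ee_pos: [0.605, 0.0142, 0.0792]
eef_rot: [-1.571, 0.0, -0.0]
ft_force: [0.3, -0.5, -0.7]
grip_width: 0.0563
```

```bash
python3 - <<'E'
from h import *
s=telemetry.sense();print(s["ee_pos"],s["ft_force"])
f=grab("scene"); cv2.imwrite("pics/s6.png",cv2.resize(f["image"][160:290,190:330,::-1],None,fx=4,fy=4))
E
```

```text
[0.60503465 0.01420163 0.07917209] [ 0.33271361 -0.48605053 -0.72710353]
```

View pics/s6.png

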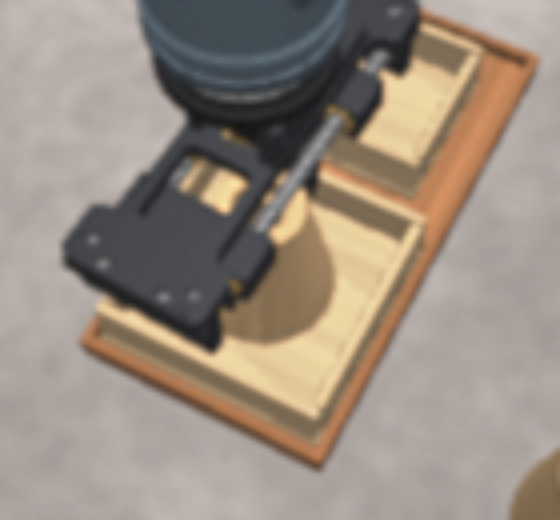

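step_arm(targets=[{"delta_pos": [0, 0.5, 0], "rotation": [0, 0, 0]}, {"delta_pos": [0, 0, 0], "rotation": [0, 0, 0]}, {"delta_pos": [0, 0, 0], "rotation": [0, 0, 0]}])

```text
time_s: 18.05
ee_pos: [0.6051, 0.0142, 0.0787]
eef_rot: [-1.571, -0.0, -0.0]
ft_force: [-0.3, 0.2, -0.6]
grip_width: 0.0561
```

step_arm(targets=[{"delta_pos": [0, 0.5, 0], "rotation": [0, 0, 0]}, {"delta_pos": [0, 0, 0], "rotation": [0, 0, 0]}, {"delta_pos": [0, 0, 0], "rotation": [0, 0, 0]}])

```text
time_s: 18.35
ee_pos: [0.605, 0.0142, 0.0782]
eef_rot: [-1.571, 0.0, -0.0]
ft_force: [-0.2, -0.3, -1.0]
grip_width: 0.0561
```

step_arm(targets=[{"delta_pos": [0, 0.4, 0], "rotation": [0, 0, 0]}, {"delta_pos": [0, 0, 0], "rotation": [0, 0, 0]}, {"delta_pos": [0, 0, 0], "rotation": [0, 0, 0]}])

```text
time_s: 18.65
ee_pos: [0.605, 0.0142, 0.0778]
eef_rot: [-1.571, 0.0, -0.0]
ft_force: [0.2, 0.2, -0.8]
grip_width: 0.0566
```

step_arm(targets=[{"delta_pos": [0, 0, 0], "rotation": [0, 0, 0]}, {"delta_pos": [0, 0, 0], "rotation": [0, 0, 0]}, {"delta_pos": [0, 0, 0], "rotation": [0, 0, 0]}, {"delta_pos": [0, 0, 0], "rotation": [0, 0, 0]}], squeeze=3)

```text
time_s: 19.05
ee_pos: [0.605, 0.0142, 0.0778]
eef_rot: [-1.571, -0.0, -0.0]
ft_force: [-0.1, 0.5, 0.2]
grip_width: 0.0574
```

step_arm(targets=[{"delta_pos": [0, 0, 0], "rotation": [0, 0, 0]}, {"delta_pos": [0, 0, 0], "rotation": [0, 0, 0]}, {"delta_pos": [0, 0, 0], "rotation": [0, 0, 0]}, {"delta_pos": [0, 0, 0], "rotation": [0, 0, 0]}, {"delta_pos": [0, 0, 0], "rotation": [0, 0, 0]}, {"delta_pos": [0, -5, 0], "rotation": [0, 0, 0]}, {"delta_pos": [0, -20, 0], "rotation": [0, 0, 0]}, {"delta_pos": [0, -40, 0], "rotation": [0, 0, 0]}, {"delta_pos": [0, -40, 0], "rotation": [0, 0, 0]}, {"delta_pos": [0, -20, 0], "rotation": [0, 0, 0]}], jaw=-1)

```text
time_s: 20.05
ee_pos: [0.6066, 0.0146, 0.2068]
eef_rot: [-1.57, -0.005, -0.0]
ft_force: [0.5, 1.0, 0.0]
grip_width: 0.0882
```

step_arm(targets=[{"delta_pos": [2, 0, 15], "rotation": [0, 0, 0]}, {"delta_pos": [3, 0, 30], "rotation": [0, 0, 0]}, {"delta_pos": [4, 0, 30], "rotation": [0, 0, 0]}, {"delta_pos": [4, 0, 30], "rotation": [0, 0, 0]}, {"delta_pos": [4, 0, 30], "rotation": [0, 0, 0]}, {"delta_pos": [3, 0, 30], "rotation": [0, 0, 0]}, {"delta_pos": [2, 20, 25], "rotation": [0, 0, 0]}, {"delta_pos": [1, 30, 11], "rotation": [0, 0, 0]}, {"delta_pos": [0, 30, 0], "rotation": [0, 0, 0]}, {"delta_pos": [0, 0, 0], "rotation": [0, 0, 0]}, {"delta_pos": [0, 0, 0], "rotation": [0, 0, 0]}])

```text
time_s: 21.15
ee_pos: [0.6275, 0.2154, 0.1223]
eef_rot: [-1.571, 0.002, -0.0]
ft_force: [0.2, -0.4, 0.8]
grip_width: 0.0881
```

```bash
python3 - <<'E'
from h import *
for n in("top","scene"):
    f=grab(n); P=f["P"].reshape(-1,3)
    d=np.hypot(P[:,0]-.604,P[:,1]-.015)
    T=P[(d<.05)&(abs(P[:,2]-.102)<.005)]
    print(n,len(T),cv2.minEnclosingCircle(T[:,:2].astype(np.float32)),np.median(T[:,2]))
    cv2.imwrite(f"pics/{n}7.png",f["image"][:,:,::-1])
print(telemetry.sense()["ee_pos"])
E
```

```text
top 158 ((0.6036540865898132, 0.015474417246878147), 0.022544994950294495) 0.10019890661331914
scene 276 ((0.606607973575592, 0.015175179578363895), 0.023056691512465477) 0.10124537255596132
[0.62899904 0.21548126 0.12427813]
```

View pics/scene7.png

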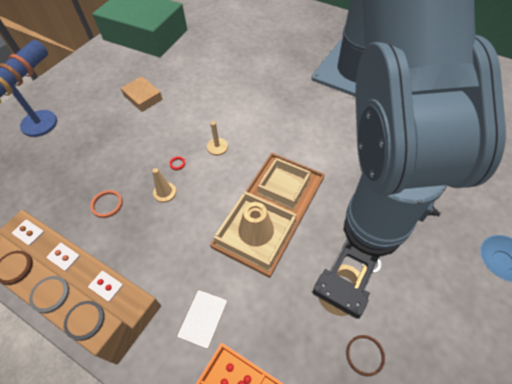

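The medium sleeve is seated over the small one, scene pixel (256,213), with its top at about 0.101 m against 0.1015 expected, and both are centred. The large sleeve is next.

step_arm(targets=[{"delta_pos": [0, 20, 0], "rotation": [0, 0, 0]}, {"delta_pos": [0, 25, 0], "rotation": [0, 0, 0]}, {"delta_pos": [0, 16, 0], "rotation": [0, 0, 0]}, {"delta_pos": [0, 10, 0], "rotation": [0, 0, 0]}, {"delta_pos": [0, 0, 0], "rotation": [0, 0, 0]}, {"delta_pos": [0, 0, 0], "rotation": [0, 0, 0]}])

```text
time_s: 21.85
ee_pos: [0.6287, 0.2155, 0.0527]
eef_rot: [-1.57, -0.001, -0.001]
ft_force: [0.7, -0.4, 0.9]
grip_width: 0.088
```

step_arm(targets=[{"delta_pos": [0, 0, 0], "rotation": [0, 0, 0]}, {"delta_pos": [0, 0, 0], "rotation": [0, 0, 0]}, {"delta_pos": [0, 0, 0], "rotation": [0, 0, 0]}, {"delta_pos": [0, 0, 0], "rotation": [0, 0, 0]}, {"delta_pos": [0, 0, 0], "rotation": [0, 0, 0]}, {"delta_pos": [0, 0, 0], "rotation": [0, 0, 0]}, {"delta_pos": [0, 0, 0], "rotation": [0, 0, 0]}, {"delta_pos": [0, 0, 0], "rotation": [0, 0, 0]}], jaw=1, squeeze=15)

```text
time_s: 22.65
ee_pos: [0.6285, 0.2153, 0.0524]
eef_rot: [-1.571, -0.001, -0.001]
ft_force: [-0.0, -0.2, 5.8]
grip_width: 0.0676
```

step_arm(targets=[{"delta_pos": [0, -2, 0], "rotation": [0, 0, 0]}, {"delta_pos": [0, -3, 0], "rotation": [0, 0, 0]}, {"delta_pos": [0, -5, 0], "rotation": [0, 0, 0]}, {"delta_pos": [0, -10, 0], "rotation": [0, 0, 0]}, {"delta_pos": [0, -15, 0], "rotation": [0, 0, 0]}, {"delta_pos": [0, -15, 0], "rotation": [0, 0, 0]}, {"delta_pos": [0, 0, 0], "rotation": [0, 0, 0]}, {"delta_pos": [0, 0, 0], "rotation": [0, 0, 0]}, {"delta_pos": [0, 0, 0], "rotation": [0, 0, 0]}])

```text
time_s: 23.55
ee_pos: [0.6278, 0.2149, 0.1014]
eef_rot: [-1.571, 0.001, -0.0]
ft_force: [0.2, 0.0, -0.4]
grip_width: 0.0677
```

```bash
python3 - <<'E'
from h import *
f=grab("scene"); cv2.imwrite("pics/s8.png",cv2.resize(f["image"][180:350,270:470,::-1],None,fx=3,fy=3))
print(telemetry.sense()["ft_force"])
E
```

```text
[ 0.22917195 -0.00803489 -0.99942287]
```

View pics/s8.png

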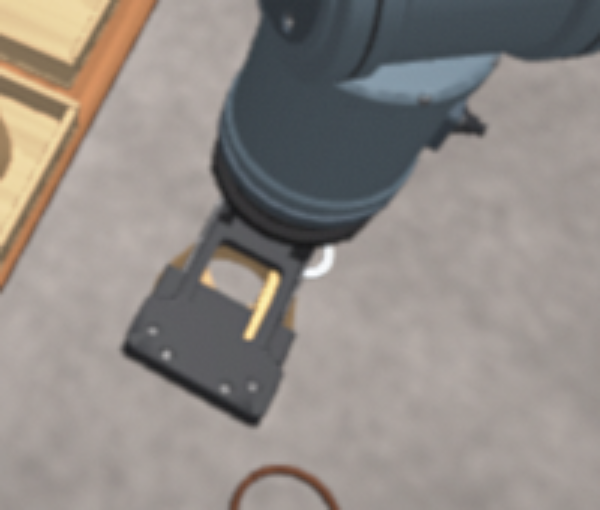

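step_arm(targets=[{"delta_pos": [0, -20, 0], "rotation": [0, 0, 0]}, {"delta_pos": [0, -30, 0], "rotation": [0, 0, 0]}, {"delta_pos": [0, -30, 0], "rotation": [0, 0, 0]}, {"delta_pos": [0, -8, 0], "rotation": [0, 0, 0]}, {"delta_pos": [-2, 0, -15], "rotation": [0, 0, 0]}, {"delta_pos": [-3, 0, -30], "rotation": [0, 0, 0]}, {"delta_pos": [-4, 0, -30], "rotation": [0, 0, 0]}, {"delta_pos": [-4, 0, -30], "rotation": [0, 0, 0]}, {"delta_pos": [-4, 0, -30], "rotation": [0, 0, 0]}, {"delta_pos": [-3, 0, -30], "rotation": [0, 0, 0]}, {"delta_pos": [-2, 0, -25], "rotation": [0, 0, 0]}, {"delta_pos": [-1, 0, -10], "rotation": [0, 0, 0]}, {"delta_pos": [0, 0, 0], "rotation": [0, 0, 0]}, {"delta_pos": [0, 0, 0], "rotation": [0, 0, 0]}, {"delta_pos": [0, 0, 0], "rotation": [0, 0, 0]}])

```text
time_s: 25.1
ee_pos: [0.6049, 0.0173, 0.1896]
eef_rot: [-1.57, 0.0, 0.002]
ft_force: [0.8, 0.9, -0.3]
grip_width: 0.0673
```

```bash
python3 - <<'E'
from h import *
f=grab("scene"); cv2.imwrite("pics/s9.png",cv2.resize(f["image"][100:300,150:400,::-1],None,fx=3,fy=3))
s=telemetry.sense();print(s["ee_pos"],s["grip_width"])
E
```

```text
[0.60496614 0.01713632 0.18966445] 0.06802023897674632
```

View pics/s9.png

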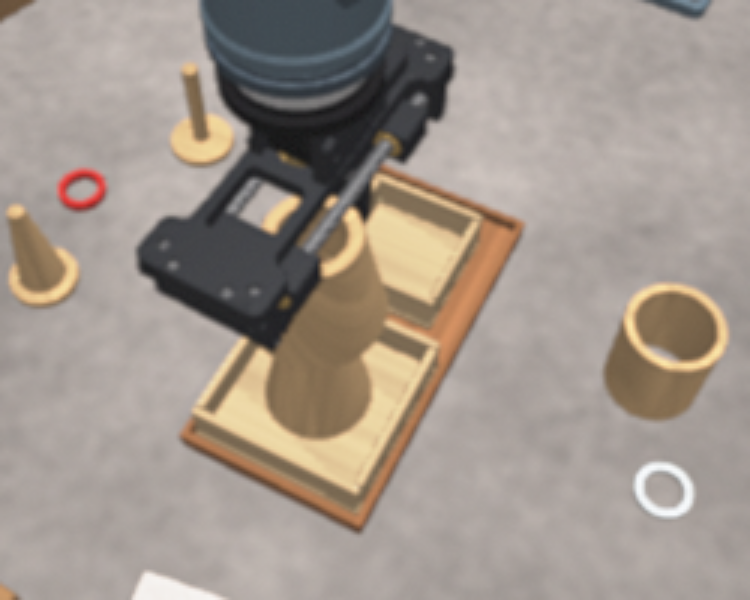

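step_arm(targets=[{"delta_pos": [0, 15, -1], "rotation": [0, 0, 0]}, {"delta_pos": [0, 15, 0], "rotation": [0, 0, 0]}, {"delta_pos": [0, 15, 0], "rotation": [0, 0, 0]}, {"delta_pos": [0, 15, 0], "rotation": [0, 0, 0]}, {"delta_pos": [0, 15, 0], "rotation": [0, 0, 0]}, {"delta_pos": [0, 10, 0], "rotation": [0, 0, 0]}, {"delta_pos": [0, 0, 0], "rotation": [0, 0, 0]}, {"delta_pos": [0, 0, 0], "rotation": [0, 0, 0]}, {"delta_pos": [0, 0, 0], "rotation": [0, 0, 0]}])

```text
time_s: 26.05
ee_pos: [0.6057, 0.0143, 0.1055]
eef_rot: [-1.571, -0.001, -0.0]
ft_force: [-0.1, -0.1, -0.8]
grip_width: 0.0678
```

```bash
python3 - <<'E'
from h import *
s=telemetry.sense();print(s["ee_pos"],s["grip_width"],s["ft_force"])
E
```

```text
[0.60567726 0.01430769 0.10552788] 0.06776258585911867 [-0.08264674 -0.13301242 -0.77683044]
```

step_arm(targets=[{"delta_pos": [0, 5, 1], "rotation": [0, 0, 0]}, {"delta_pos": [0, 4, 0], "rotation": [0, 0, 0]}, {"delta_pos": [0, 2, 0], "rotation": [0, 0, 0]}, {"delta_pos": [0, 0, 0], "rotation": [0, 0, 0]}, {"delta_pos": [0, 0, 0], "rotation": [0, 0, 0]}, {"delta_pos": [0, 0, 0], "rotation": [0, 0, 0]}])

```text
time_s: 26.65
ee_pos: [0.605, 0.0152, 0.0939]
eef_rot: [-1.571, 0.0, -0.0]
ft_force: [0.3, -0.1, -1.7]
grip_width: 0.0677
```

step_arm(targets=[{"delta_pos": [0, 0.5, 0], "rotation": [0, 0, 0]}, {"delta_pos": [0, 0.5, 0], "rotation": [0, 0, 0]}, {"delta_pos": [0, 0, 0], "rotation": [0, 0, 0]}, {"delta_pos": [0, 0, 0], "rotation": [0, 0, 0]}])

```text
time_s: 27.05
ee_pos: [0.6049, 0.0152, 0.0929]
eef_rot: [-1.571, 0.0, -0.0]
ft_force: [-1.6, -0.3, 1.8]
grip_width: 0.0678
```

step_arm(targets=[{"delta_pos": [0, 0.5, 0], "rotation": [0, 0, 0]}, {"delta_pos": [0, 0, 0], "rotation": [0, 0, 0]}, {"delta_pos": [0, 0, 0], "rotation": [0, 0, 0]}])

```text
time_s: 27.35
ee_pos: [0.605, 0.0152, 0.0926]
eef_rot: [-1.571, 0.0, -0.0]
ft_force: [-3.4, -0.6, 5.1]
grip_width: 0.0674
```

step_arm(targets=[{"delta_pos": [0, -0.3, 0], "rotation": [0, 0, 0]}, {"delta_pos": [0, 0, 0], "rotation": [0, 0, 0]}, {"delta_pos": [0, 0, 0], "rotation": [0, 0, 0]}], squeeze=3)

```text
time_s: 27.65
ee_pos: [0.6051, 0.0152, 0.0926]
eef_rot: [-1.571, -0.0, -0.0]
ft_force: [-1.5, -1.0, 1.8]
grip_width: 0.0687
```

step_arm(targets=[{"delta_pos": [0, 0, 0], "rotation": [0, 0, 0]}, {"delta_pos": [0, 0, 0], "rotation": [0, 0, 0]}, {"delta_pos": [0, 0, 0], "rotation": [0, 0, 0]}, {"delta_pos": [0, 0, 0], "rotation": [0, 0, 0]}, {"delta_pos": [0, 0, 0], "rotation": [0, 0, 0]}, {"delta_pos": [0, -5, 0], "rotation": [0, 0, 0]}, {"delta_pos": [0, -20, 0], "rotation": [0, 0, 0]}, {"delta_pos": [0, -40, 0], "rotation": [0, 0, 0]}, {"delta_pos": [0, -40, 0], "rotation": [0, 0, 0]}], jaw=-1)

```text
time_s: 28.55
ee_pos: [0.6045, 0.0153, 0.1986]
eef_rot: [-1.571, 0.001, -0.0]
ft_force: [0.5, -0.0, 0.3]
grip_width: 0.0878
```

step_arm(targets=[{"delta_pos": [1, 0, -15], "rotation": [0, 0, 0]}, {"delta_pos": [2, 0, -30], "rotation": [0, 0, 0]}, {"delta_pos": [2, 0, -30], "rotation": [0, 0, 0]}, {"delta_pos": [2, 0, -30], "rotation": [0, 0, 0]}, {"delta_pos": [2, 0, -30], "rotation": [0, 0, 0]}, {"delta_pos": [2, 0, -30], "rotation": [0, 0, 0]}, {"delta_pos": [2, 0, -30], "rotation": [0, 0, 0]}, {"delta_pos": [2, 20, -25], "rotation": [0, 0, 0]}, {"delta_pos": [0, 20, -14], "rotation": [0, 0, 0]}, {"delta_pos": [0, 20, 0], "rotation": [0, 0, 0]}, {"delta_pos": [0, 0, 0], "rotation": [0, 0, 0]}, {"delta_pos": [0, 0, 0], "rotation": [0, 0, 0]}, {"delta_pos": [0, 0, 0], "rotation": [0, 0, 0]}])

```text
time_s: 29.85
ee_pos: [0.6208, -0.2184, 0.1389]
eef_rot: [-1.571, -0.002, 0.0]
ft_force: [0.1, -0.1, -0.3]
grip_width: 0.0881
```

```bash
python3 - <<'E'
from h import *
for n in("top","scene"):
    f=grab(n); P=f["P"].reshape(-1,3)
    d=np.hypot(P[:,0]-.605,P[:,1]-.015)
    T=P[(d<.05)&(abs(P[:,2]-.114)<.005)]
    print(n,len(T),cv2.minEnclosingCircle(T[:,:2].astype(np.float32)),np.median(T[:,2]))
    T=P[(d<.05)&(abs(P[:,2]-.1)<.005)]; 
    print(len(T),np.median(T,0))
    cv2.imwrite(f"pics/{n}10.png",f["image"][:,:,::-1])
print(telemetry.sense()["ee_pos"])
E
```

```text
top 237 ((0.6032658219337463, 0.015058321878314018), 0.02946668118238449) 0.114379641816492
158 [0.60318216 0.01392938 0.10021946]
scene 417 ((0.6072854399681091, 0.01564548723399639), 0.02934766374528408) 0.11565707072215452
283 [0.60707707 0.01589567 0.10087754]
[ 0.62077041 -0.21853527  0.13893886]
```

View pics/scene10.png

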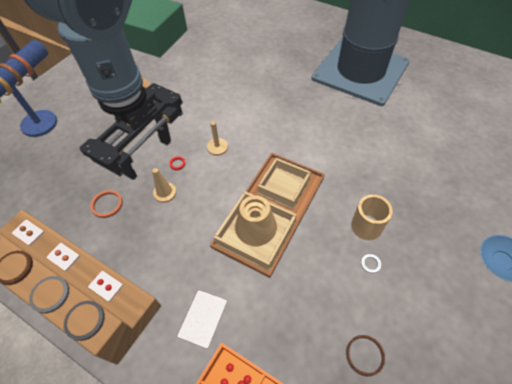

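All three sleeves are nested: concentric rings at scene pixel (255,212), with tops at 0.115 and 0.1005 m as expected. The ring cone is next.

step_arm(targets=[{"delta_pos": [0, 20, 0], "rotation": [0, 0, 0]}, {"delta_pos": [0, 30, 0], "rotation": [0, 0, 0]}, {"delta_pos": [0, 30, 0], "rotation": [0, 0, 0]}, {"delta_pos": [0, 14, 0], "rotation": [0, 0, 0]}, {"delta_pos": [0, 0, 0], "rotation": [0, 0, 0]}, {"delta_pos": [0, 0, 0], "rotation": [0, 0, 0]}, {"delta_pos": [0, 0, 0], "rotation": [0, 0, 0]}])

```text
time_s: 30.65
ee_pos: [0.6213, -0.2191, 0.0455]
eef_rot: [-1.572, -0.003, -0.0]
ft_force: [-0.2, -0.0, 0.4]
grip_width: 0.0879
```

step_arm(targets=[{"delta_pos": [0, 0, 0], "rotation": [0, 0, 0]}, {"delta_pos": [0, 0, 0], "rotation": [0, 0, 0]}, {"delta_pos": [0, 0, 0], "rotation": [0, 0, 0]}, {"delta_pos": [0, 0, 0], "rotation": [0, 0, 0]}, {"delta_pos": [0, 0, 0], "rotation": [0, 0, 0]}, {"delta_pos": [0, 0, 0], "rotation": [0, 0, 0]}, {"delta_pos": [0, 0, 0], "rotation": [0, 0, 0]}, {"delta_pos": [0, 0, 0], "rotation": [0, 0, 0]}, {"delta_pos": [0, 0, 0], "rotation": [0, 0, 0]}, {"delta_pos": [0, 0, 0], "rotation": [0, 0, 0]}, {"delta_pos": [0, 0, 0], "rotation": [0, 0, 0]}], jaw=1, squeeze=15)

```text
time_s: 31.75
ee_pos: [0.6199, -0.2188, 0.0435]
eef_rot: [-1.571, 0.0, -0.0]
ft_force: [-0.0, 0.2, -1.3]
grip_width: 0.0273
```

step_arm(targets=[{"delta_pos": [0, -2, 0], "rotation": [0, 0, 0]}, {"delta_pos": [0, -3, 0], "rotation": [0, 0, 0]}, {"delta_pos": [0, -5, 0], "rotation": [0, 0, 0]}, {"delta_pos": [0, -10, 0], "rotation": [0, 0, 0]}, {"delta_pos": [0, -20, 0], "rotation": [0, 0, 0]}, {"delta_pos": [0, 0, 0], "rotation": [0, 0, 0]}, {"delta_pos": [0, 0, 0], "rotation": [0, 0, 0]}])

```text
time_s: 32.45
ee_pos: [0.6203, -0.219, 0.0842]
eef_rot: [-1.571, -0.001, -0.001]
ft_force: [-0.7, -0.2, -0.9]
grip_width: 0.0273
```

```bash
python3 - <<'E'
from h import *
f=grab("scene"); cv2.imwrite("pics/s11.png",cv2.resize(f["image"][80:240,60:260,::-1],None,fx=3,fy=3))
E
```

```text
(no output)
```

View pics/s11.png

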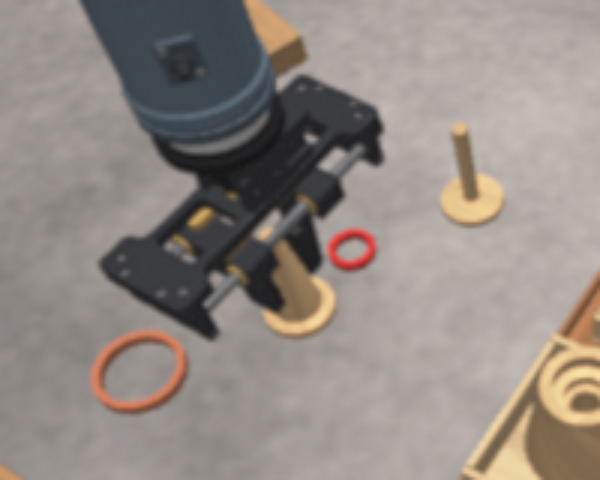

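step_arm(targets=[{"delta_pos": [0, -26, 0], "rotation": [0, 0, 0]}, {"delta_pos": [0, -30, 0], "rotation": [0, 0, 0]}, {"delta_pos": [0, -30, 0], "rotation": [0, 0, 0]}, {"delta_pos": [0, -30, 0], "rotation": [0, 0, 0]}, {"delta_pos": [-10, 0, 16], "rotation": [0, 0, 0]}, {"delta_pos": [-16, 0, 25], "rotation": [0, 0, 0]}, {"delta_pos": [-20, 0, 30], "rotation": [0, 0, 0]}, {"delta_pos": [-20, 0, 30], "rotation": [0, 0, 0]}, {"delta_pos": [-20, 0, 30], "rotation": [0, 0, 0]}, {"delta_pos": [-20, 0, 30], "rotation": [0, 0, 0]}, {"delta_pos": [-20, 0, 30], "rotation": [0, 0, 0]}, {"delta_pos": [-14, 0, 24], "rotation": [0, 0, 0]}, {"delta_pos": [-6, 0, 11], "rotation": [0, 0, 0]}, {"delta_pos": [0, 0, 0], "rotation": [0, 0, 0]}, {"delta_pos": [0, 0, 0], "rotation": [0, 0, 0]}])

```text
time_s: 34.0
ee_pos: [0.4747, 0.0061, 0.1994]
eef_rot: [-1.571, -0.0, -0.001]
ft_force: [0.1, -1.3, -0.5]
grip_width: 0.027
```

step_arm(targets=[{"delta_pos": [0, 0, 0], "rotation": [0, -7.5, 0]}, {"delta_pos": [0, 0, 0], "rotation": [0, -7.5, 0]}, {"delta_pos": [0, 0, 0], "rotation": [0, -7.5, 0]}, {"delta_pos": [0, 0, 0], "rotation": [0, -7.5, 0]}, {"delta_pos": [0, 0, 0], "rotation": [0, -7.5, 0]}, {"delta_pos": [0, 0, 0], "rotation": [0, -7.5, 0]}, {"delta_pos": [0, 0, 0], "rotation": [0, -7.5, 0]}, {"delta_pos": [0, 0, 0], "rotation": [0, -7.5, 0]}, {"delta_pos": [0, 0, 0], "rotation": [0, -7.5, 0]}, {"delta_pos": [0, 0, 0], "rotation": [0, -7.5, 0]}, {"delta_pos": [0, 0, 0], "rotation": [0, -7.5, 0]}, {"delta_pos": [0, 0, 0], "rotation": [0, -7.5, 0]}, {"delta_pos": [0, 0, 0], "rotation": [0, 0, 0]}, {"delta_pos": [0, 0, 0], "rotation": [0, 0, 0]}])

```text
time_s: 35.4
ee_pos: [0.4745, 0.0061, 0.1994]
eef_rot: [-1.571, -0.0, 1.565]
ft_force: [0.4, -0.7, -1.0]
grip_width: 0.0273
```

```bash
python3 - <<'E'
from h import *
f=grab("scene"); cv2.imwrite("pics/s12.png",cv2.resize(f["image"][60:260,170:400,::-1],None,fx=3,fy=3))
s=telemetry.sense();print(s["ee_pos"],s["eef_rot"],s["joint_pos"])
E
```

```text
[0.47443001 0.0063794  0.199454  ] [-1.57069397e+00 -1.46561820e-04  1.56550640e+00] [ 0.55684851  0.42810909 -0.81314393  2.00050648  0.40236759  0.87843896
  1.09118918]
```

View pics/s12.png

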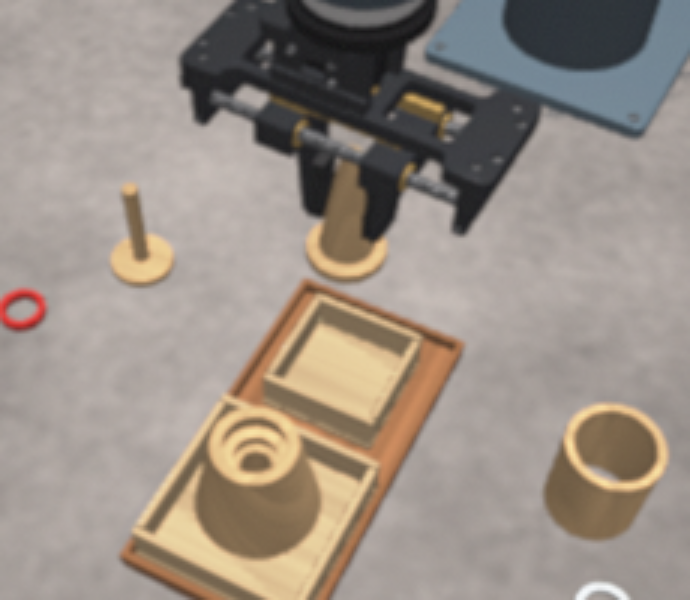

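step_arm(targets=[{"delta_pos": [1, 20, 0], "rotation": [0, 0, 0]}, {"delta_pos": [0, 30, 0], "rotation": [0, 0, 0]}, {"delta_pos": [0, 30, 0], "rotation": [0, 0, 0]}, {"delta_pos": [0, 30, 0], "rotation": [0, 0, 0]}, {"delta_pos": [0, 20, 0], "rotation": [0, 0, 0]}, {"delta_pos": [0, 8, 0], "rotation": [0, 0, 0]}, {"delta_pos": [0, 0, 0], "rotation": [0, 0, 0]}, {"delta_pos": [0, 0, 0], "rotation": [0, 0, 0]}, {"delta_pos": [0, 0, 0], "rotation": [0, 0, 0]}])

```text
time_s: 36.35
ee_pos: [0.4749, 0.0082, 0.0626]
eef_rot: [-1.573, 0.0, 1.57]
ft_force: [-0.3, -0.1, -0.1]
grip_width: 0.0271
```

step_arm(targets=[{"delta_pos": [0, 1, 0], "rotation": [0, 0, 0]}, {"delta_pos": [0, 1, 0], "rotation": [0, 0, 0]}, {"delta_pos": [0, 0, 0], "rotation": [0, 0, 0]}, {"delta_pos": [0, 0, 0], "rotation": [0, 0, 0]}])

```text
time_s: 36.75
ee_pos: [0.4741, 0.0082, 0.0597]
eef_rot: [-1.571, 0.0, 1.57]
ft_force: [0.1, 0.6, -0.1]
grip_width: 0.027
```

step_arm(targets=[{"delta_pos": [0, 1, 0], "rotation": [0, 0, 0]}, {"delta_pos": [0, 0.5, 0], "rotation": [0, 0, 0]}, {"delta_pos": [0, 0, 0], "rotation": [0, 0, 0]}, {"delta_pos": [0, 0, 0], "rotation": [0, 0, 0]}])

```text
time_s: 37.15
ee_pos: [0.474, 0.0083, 0.0581]
eef_rot: [-1.571, -0.0, 1.57]
ft_force: [0.0, 0.6, -1.2]
grip_width: 0.0274
```

step_arm(targets=[{"delta_pos": [0, 0.5, 0], "rotation": [0, 0, 0]}, {"delta_pos": [0, 0, 0], "rotation": [0, 0, 0]}, {"delta_pos": [0, 0, 0], "rotation": [0, 0, 0]}])

```text
time_s: 37.45
ee_pos: [0.474, 0.0082, 0.0576]
eef_rot: [-1.571, -0.0, 1.57]
ft_force: [-0.4, 0.2, -1.0]
grip_width: 0.0275
```

step_arm(targets=[{"delta_pos": [0, 0.5, 0], "rotation": [0, 0, 0]}, {"delta_pos": [0, 0, 0], "rotation": [0, 0, 0]}, {"delta_pos": [0, 0, 0], "rotation": [0, 0, 0]}])

```text
time_s: 37.75
ee_pos: [0.4741, 0.0083, 0.0573]
eef_rot: [-1.571, 0.0, 1.57]
ft_force: [-1.2, -0.4, 4.7]
grip_width: 0.0273
```

step_arm(targets=[{"delta_pos": [0, 0, 0], "rotation": [0, 0, 0]}, {"delta_pos": [0, 0, 0], "rotation": [0, 0, 0]}, {"delta_pos": [0, 0, 0], "rotation": [0, 0, 0]}, {"delta_pos": [0, 0, 0], "rotation": [0, 0, 0]}, {"delta_pos": [0, 0, 0], "rotation": [0, 0, 0]}], jaw=0.1)

```text
time_s: 38.25
ee_pos: [0.474, 0.0083, 0.057]
eef_rot: [-1.571, -0.0, 1.57]
ft_force: [0.2, -0.0, -0.6]
grip_width: 0.0392
```

step_arm(targets=[{"delta_pos": [0, -5, 0], "rotation": [0, 0, 0]}, {"delta_pos": [0, -20, 0], "rotation": [0, 0, 0]}, {"delta_pos": [0, -40, 0], "rotation": [0, 0, 0]}, {"delta_pos": [0, -40, 0], "rotation": [0, 0, 0]}, {"delta_pos": [0, -40, 0], "rotation": [0, 0, 0]}, {"delta_pos": [-20, 0, 0], "rotation": [0, 0, 0]}, {"delta_pos": [-40, 0, 0], "rotation": [0, 0, 0]}, {"delta_pos": [-45, 0, 0], "rotation": [0, 0, 0]}, {"delta_pos": [-45, 0, 0], "rotation": [0, 0, 0]}, {"delta_pos": [-45, 0, 0], "rotation": [0, 0, 0]}, {"delta_pos": [-45, 0, 0], "rotation": [0, 0, 0]}, {"delta_pos": [-30, 0, 0], "rotation": [0, 0, 0]}, {"delta_pos": [0, 0, 0], "rotation": [0, 0, 0]}, {"delta_pos": [0, 0, 0], "rotation": [0, 0, 0]}])

```text
time_s: 39.65
ee_pos: [0.4737, -0.2617, 0.2022]
eef_rot: [-1.571, -0.001, 1.569]
ft_force: [0.0, 1.4, -0.6]
grip_width: 0.0397
```

```bash
python3 - <<'E'
from h import *
def ring(P,c,z,r=.045):
    d=np.hypot(P[:,0]-c[0],P[:,1]-c[1]); T=P[(d<r)&(abs(P[:,2]-z)<.005)]
    if len(T)<3: return len(T)
    (x,y),R=cv2.minEnclosingCircle(T[:,:2].astype(np.float32)); return len(T),round(x,4),round(y,4),round(2e3*R,1),round(float(np.median(T[:,2])),4)
for n in("top","scene"):
    f=grab(n); P=f["P"].reshape(-1,3); cv2.imwrite(f"pics/{n}13.png",f["image"][:,:,::-1])
    print(n,"large",ring(P,(.605,.015),.114),"\n cone tip",ring(P,(.474,.008),.104,.02),"\n cone foot",ring(P,(.474,.008),.022,.032),"\n tube",ring(P,(.467,.2045),.075),"\n post",ring(P,(.449,-.193),.09))
s=telemetry.sense();print(s["ee_pos"],s["time_s"])
E
```

```text
top large (233, 0.6036, 0.0152, 58.9, 0.1148) 
 cone tip (23, 0.4717, 0.0064, 12.4, 0.1021) 
 cone foot (166, 0.471, 0.0084, 59.0, 0.0224) 
 tube (203, 0.4657, 0.2057, 66.7, 0.0748) 
 post (22, 0.4468, -0.1926, 11.1, 0.0888)
scene large (411, 0.6072, 0.0154, 59.2, 0.1156) 
 cone tip (30, 0.476, 0.0068, 13.0, 0.103) 
 cone foot (172, 0.4745, 0.0087, 55.6, 0.0236) 
 tube (346, 0.4683, 0.2047, 67.9, 0.0752) 
 post (27, 0.4506, -0.1938, 14.0, 0.0886)
[ 0.4741314  -0.26001183  0.20230906] 39.75
```

View pics/scene13.png

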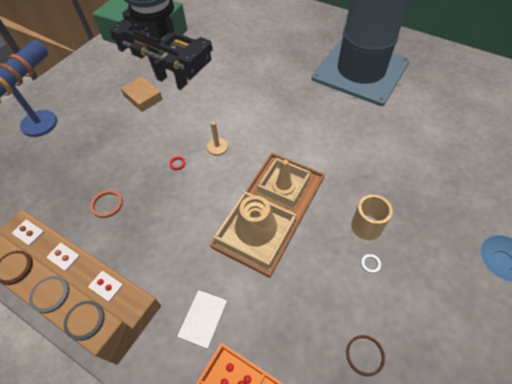

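View pics/top13.png

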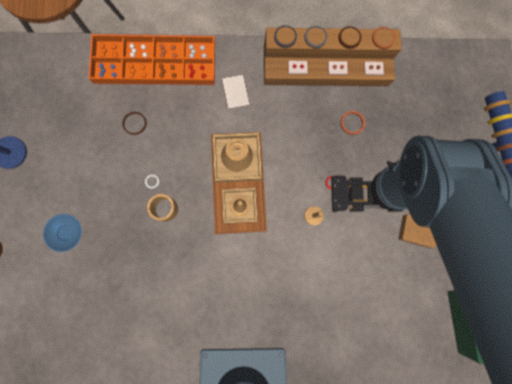

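Both views show the sleeves nested in the larger box (scene 255,212) and the cone upright in the smaller box (285,175). The tube and post have not moved (within about 1 mm), and the gripper is clear.

```bash
python3 -c "
from plant import job; print(job.sign_off())"
```

```text
the job is handed in; nothing more can be done
None
```

The job is handed in at about 40 s. The three flared sleeves are nested in the larger box, small, then medium, then large. Each was lowered to within about a millimetre of its seat or to light contact, and then let go. The ring cone stands in the smaller box.

**Sleeves:** each sleeve's top was measured as it was placed, at 0.089, 0.101 and 0.115 m, all as expected. Their axes lie within about 1–2 mm of each other. The highest contact I read was about 8 N, when the small sleeve met the box floor. For the nested sleeves it was about 5 N.

**Ring cone:** it is within about 2 mm of the small box's centre, with its tip at about 0.103 m (0.104 expected).

**Straight sleeve and post:** both measure within about 1 mm of where they started, and the gripper is clear of everything.

**Disagreement between views:** the two cameras consistently differ by about 4 mm in x, so I used their mean. The arm's readings at the placings agreed with that mean. No check failed.

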